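# Put three mixed-up watches back in their own boxes

### The job

The three watches have been put away in the wrong boxes. Park one of them on the empty grey felt pad to make room, then move them all round until each watch lies flat in the foam cutout of its own shape (its dial has the colour of that foam), with the square and the oblong watch lined up with their cutouts. Keep the watches upright, and leave the loupe, the jar and the screwdriver where they are.

Things in the scene. Friction and masses are not known exactly. Their poses are not given: they have to be found in the camera images.
- round_watch: Loose watch on a black plastic holder. Holder (grip this): round, 40 mm in diameter, 20 mm high; on it, set in 2 to 3 mm, the round steel case, 7 mm high (27 mm in all), cream dial. About 70 g. Origin: centre of its underside; x and y mean nothing to the task, z up. Starts upright on the cutout floor of the oblong-cutout (blue) box; its holder then stands 12 mm out of the foam.
- square_watch: Loose watch on a black plastic holder. Holder (grip this): square, 36 x 36 mm, 20 mm high; on it, set in 2 to 3 mm, the square brass case, 7 mm high (27 mm in all), green dial. About 70 g. Origin: centre of its underside; x and y along its sides, z up. Starts upright on the cutout floor of the round-cutout (cream) box; its holder then stands 12 mm out of the foam.
- oblong_watch: Loose watch on a black plastic holder. Holder (grip this): oblong, 44 mm along x and 26 mm along y, 20 mm high; on it, set in 2 to 3 mm, the oblong steel case, 7 mm high (27 mm in all), blue dial. About 60 g. Origin: centre of its underside; x along its long side, z up. Starts upright on the cutout floor of the square-cutout (green) box; its holder then stands 12 mm out of the foam.
- round_nest: Fixed box 110 x 110 x 22 mm high, dark red 3 mm rim flush with its cream foam insert. Origin: centre of its underside, on the bench; x, y along its sides. Cutout in the middle: round, 56 mm wide, 8 mm deep (pale floor at z = 14 mm), edge chamfered 2 mm. Home of the round watch. Boxes and pad change places and turn up to 0.4 rad at each start.
- square_nest: Fixed box 110 x 110 x 22 mm high, dark red 3 mm rim flush with its green foam insert. Origin: centre of its underside, on the bench; x, y along its sides. Cutout in the middle: square, 52 x 52 mm, sides along x and y, 8 mm deep (pale floor at z = 14 mm), edge chamfered 2 mm. Home of the square watch. Boxes and pad change places and turn up to 0.4 rad at each start.
- oblong_nest: Fixed box 110 x 110 x 22 mm high, dark red 3 mm rim flush with its blue foam insert. Origin: centre of its underside, on the bench; x, y along its sides. Cutout in the middle: oblong, 60 mm along x and 42 mm along y, 8 mm deep (pale floor at z = 14 mm), edge chamfered 2 mm. Home of the oblong watch. Boxes and pad change places and turn up to 0.4 rad at each start.
- pad: Fixed flat parking pad of dark wood faced with grey felt, 110 x 110 mm, top at 10 mm, empty at the start. Origin: centre of its underside, on the bench; x and y along its sides.
- loupe: Bystander: loose black eye loupe standing on its wide end, 34 mm in diameter at the foot, 30 mm high, beyond the boxes on the robot's left (+y). Origin: centre of its underside.
- oil_jar: Bystander: loose small amber jar with a brass cap, 36 mm in diameter, 45 mm high, beyond the boxes on the robot's right (-y). Origin: centre of its underside.
- screwdriver: Bystander: loose red-handled screwdriver, 140 mm long, lying roughly along y between the boxes and the robot. Origin: under its middle; its x axis points to the blade.
Mind the look-alikes: they are no part of the job. Of the things that look like the pad, take the one that is farthest to the robot's right at the start.

How it is judged:
By the outcome, as a careful person would: the job done as asked, in the order asked, and still so for the second after the job is handed in, with the robot touching nothing.
It also fails if it takes over 99 s, if anything falls off the work surface, if the arm or the gripper's body presses on something with over 40 N, if the wrist force passes 120 N, or if a joint passes its speed limit or range.

### The arm

A 6-joint arm with a two-finger parallel gripper is mounted at the origin on the work surface. World frame = base frame: x ahead of the robot, y to its left, z up, the work surface at z = 0. Lengths are in mm, angles in rad, forces in N, time in s.
With the tool pointing down it reaches from about 300 to 775 mm from the base axis. Payload 14.6 kg.
Tool frame: the origin (TCP) lies on the centre line of the jaws, within the pads' length; the fingertips stand 8 mm ahead of it and the grasp point (between the pads) lies 11 mm behind it; z points along the fingers, y is the line along which they close (so a half turn about z gives the same grasp; the last joint's range is limited). The gripper opens to 94 mm and grips with 3 to 60 N. Pads are 16 mm wide; open, the fingers measure 119 mm over their backs; the gripper's body (75 mm by 177 mm) begins 78 mm behind the grasp point.
Start: joints at [-1.221, 0.3, 1.521, -0, 1.321, -0.067], TCP at [222.652, -502.907, 213.446] pointing down, gripper open.
Joint ranges: [-3.03, 3.03], [-0.79, 2.21], [0.23, 2.52], [-1.04, 4.18], [0, 3.07], [-2.55, 2.55]. Speed limits (rad/s): [2.22, 2.22, 2.57, 3.14, 3.14, 3.14].

### API

Orientations are given as [roll, pitch, yaw] about the fixed x, y, z axes, in that order (R = Rz(yaw) Ry(pitch) Rx(roll)).
In Python, from cell import manip gives the robot as it stands.
- The arm moves only by the tool jog_arm, never from a script. Its argument "rows" is one flat list of numbers, 7 for each row, row after row: the shift along the world's x, y, z in cm, then the turn, a rotation vector about the world's x, y, z in rad, then the closure, from 0 (fully open) to 1 (shut). In form: [dx, dy, dz, rx, ry, rz, fingers, dx, dy, dz, rx, ry, rz, fingers, ...]. A call has 1 to 20 rows; each row shifts and turns the commanded pose from where the row before left it; what a row does not reach is not made up. A row lasts 1/12 s, in which the tool goes at most 41.7 mm and 7.16 degrees, less where a joint would pass 70% of its speed; a pose out of reach is approached as far as the arm can. A call with a gripper value outside its range is refused whole. The fingers move at their own pace and stop on an object; "newtons" is the grip in N (left out, the last holds). Time passes only in rows, so rows that do not move let the fingers close. It gives the time, the measured TCP pose, the force, the opening and the grip force at its end, in the units of the state.
- manip.read_state(): the state, without advancing time (a new reading comes with each control period).
- manip.camera(name): name is "side" or "top" or "wrist"; returns (picture, depth): 384x512x3 uint8, blue, green, red; 384x512 float32, mm along the optical axis (not along the pixel's ray), 0 where there is no reading.
- manip.camera_model(name): a dict with "K" (3x3 intrinsics, pixels), "R" (3x3) and "t" (3): a world point X has camera coordinates R X + t. Camera axes: x right, y down, z forward; pixel columns grow to the right and rows downward; lengths in mm; the calibration is good to about 2 mm. A picture is of the moment at which its call begins: read the wrist's pose just before it. camera_model takes no time and is no camera call; for the wrist camera it gives the pose at the moment of the call.
- manip.sign_off(): hands the job in; it is judged then, once.
The state is a dict: "clock": time; "joints": joint angles; "qd": joint speeds; "effort": joint torques, N m; "eef_pos": TCP position; "eef_rot": TCP orientation; "wrist_force": force on the tool from outside, world axes, zero at the start; "moment": the same for the moment, N m; "finger_gap": finger opening in mm; "finger_force": force on a finger pad.
Only numpy, scipy, OpenCV 4.12 (cv2) and the standard library are available. Lean on these libraries where they do the work, as an engineer would, in place of code of your own. Each camera call takes 0.05 s, during which the arm holds its last target. There are 200 camera calls.

## Working session

There is one attempt and no reset: what is moved stays moved. The work goes in short steps, Python scripts to look and compute and a tool call to move; the robot and the scene stay as the last step left them, time stands still between calls to the robot, and variables do not carry over. Pictures are saved under pics/ and viewed, at most 14 in all, crops included, and the job is handed in when it is done.

Besides the shell and the picture viewer there is one more tool, called after "Call:" as name(argument=value, ...), one argument or row to a line, values as JSON. jog_arm: Moves the arm, as the interface text tells. Its arguments: {"type":"object","properties":{"rows":{"type":"array"},"newtons":{"type":"number"}},"required":["rows"]}

```bash
mkdir -p pics; ls
python3 - <<'E'
from cell import manip
import cv2,numpy as np,pickle
d={}
for n in("top","side"):
    p,z=manip.camera(n);m=manip.camera_model(n);cv2.imwrite(f"pics/{n}0.png",p);d[n]=(p,z,m);print(n,m)
pickle.dump(d,open("s0.pkl","wb"));print(manip.read_state())
E
```

```text
pics
top {'K': array([[412.9555413 ,   0.        , 261.5709176 ],
       [  0.        , 412.9555413 , 194.44377301],
       [  0.        ,   0.        ,   1.        ]]), 'R': array([[ 0.02388083, -0.9997126 , -0.002102  ],
       [-0.99104074, -0.02339719, -0.13149459],
       [ 0.13140762,  0.00522336, -0.99131466]]), 't': array([  65.60496216,  501.77903751, 1039.27073507])}
side {'K': array([[348.5784063 ,   0.        , 253.59245143],
       [  0.        , 348.5784063 , 195.54210777],
       [  0.        ,   0.        ,   1.        ]]), 'R': array([[ 0.97368543, -0.22785852,  0.00414389],
       [-0.10563444, -0.46735993, -0.87773348],
       [ 0.20193574,  0.85419856, -0.47913126]]), 't': array([-449.18170978,  135.64311093,  848.93196802])}
{'clock': 0.1, 'joints': array([-1.22060306e+00,  3.00425452e-01,  1.52151437e+00,  1.66352341e-05,
        1.32073473e+00, -6.66124557e-02]), 'qd': array([ 6.94967536e-05, -1.17031568e-04, -3.64007096e-03,  4.15980956e-04,
        7.62427046e-05, -4.97923636e-04]), 'effort': array([ 2.21737464e-03, -5.32644582e+01, -3.53281903e+01,  7.10275839e-02,
        2.35299126e-02, -6.33047534e-05]), 'eef_pos': array([ 222.57713026, -502.69389667,  212.93959241]), 'eef_rot': array([-3.14051422e+00, -8.80927915e-05,  4.16801549e-01]), 'wrist_force': array([-0.69583402,  0.05172248, -0.82695928]), 'moment': array([-0.06468665,  0.00306268, -0.05913431]), 'finger_force': 0.0, 'finger_gap': 93.83268964109368}
```

View pics/top0.png

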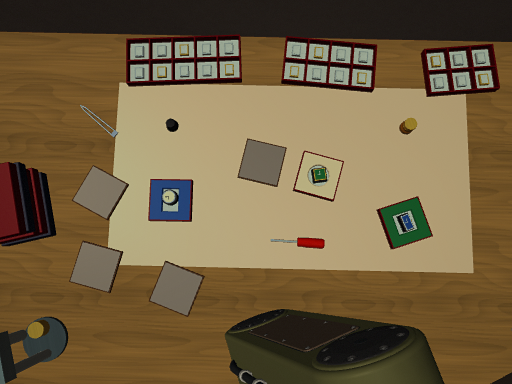

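View pics/side0.png

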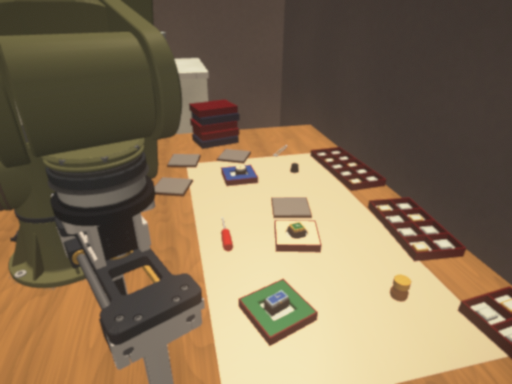

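The top view shows the pad at (262,162), which is the rightmost grey one and so the real one. The blue box with the round watch is at (171,200), the cream box with the square watch at (318,176), and the green box with the oblong watch at (404,222). Next I'll measure from depth.

```bash
cat > h.py <<'E'
import cv2,numpy as np
def cloud(z,m):
    v,u=np.mgrid[:z.shape[0],:z.shape[1]]
    c=np.stack([u,v,np.ones_like(u)],-1)@np.linalg.inv(m["K"]).T*z[...,None]
    return (c-m["t"])@m["R"]          # R^T (c-t)
def rect(P):
    (c,s,a)=cv2.minAreaRect(P[:,:2].astype(np.float32)); 
    return np.round(c,1),np.round(s,1),round(np.deg2rad(a),3)
E
python3 - <<'E'
import pickle;from h import *
p,z,m=pickle.load(open("s0.pkl","rb"))["top"]
W=cloud(z,m)
for n,(u,v),lo,hi in(("pad",(262,162),6,15),("blue",(171,200),18,27),("cream",(318,176),18,27),("green",(404,222),18,27),("jar",(408,126),5,60),("loupe",(172,125),5,60)):
    s=np.s_[v-34:v+35,u-34:u+35]; w=W[s]; h=w[...,2]
    k=((h>lo)&(h<hi)).astype(np.uint8)
    _,l,st,_=cv2.connectedComponentsWithStats(k); i=1+st[1:,4].argmax()
    P=w[l==i]; print(n,rect(P),"z",np.median(P[:,2]).round(1))
    c=w[30:39,30:39]
    if lo==18:
        q=w[20:49,20:49].reshape(-1,3);q=q[q[:,2]>29];print("  watch",rect(q),len(q),q[:,2].max())
b=W[[241,243],[280,311]];print("driver",b)
E
```

```text
pad (array([591.3,  79.4]), array([109.5, 110.8]), np.float64(1.359)) z 9.5
blue (array([482.9, 318.1]), array([109.4, 110.8]), np.float64(0.015)) z 21.7
  watch (array([436. , 201.6]), array([294. ,  67.2]), np.float64(1.261)) 189 1096.3634457568835
cream (array([557.1, -71. ]), array([110. , 110.8]), np.float64(1.325)) z 21.6
  watch (array([468.4, -19.3]), array([ 45.9, 280.9]), np.float64(1.037)) 192 1096.3634457568835
green (array([ 438.2, -297.6]), array([109.7, 112.7]), np.float64(0.34)) z 21.5
  watch (array([ 389.5, -121.5]), array([ 45. , 388.9]), np.float64(0.271)) 182 1096.3634457568835
jar (array([ 696.2, -307.8]), array([36.3, 33.5]), np.float64(0.713)) z 42.5
loupe (array([685.9, 325.5]), array([25.7, 28.6]), np.float64(0.898)) z 26.9
driver [[381.50341348  26.60622931  12.01554203]
 [378.03923783 -52.91098604  23.85916961]]
```

Run:
```python
import pickle;from h import *;from cell import manip
p,z,m=pickle.load(open("s0.pkl","rb"))["top"]
W=cloud(z,m)
for n,(u,v) in(("blue",(171,200)),("cream",(318,176)),("green",(404,222))):
    q=W[v-14:v+15,u-14:u+15].reshape(-1,3);q=q[(q[:,2]>29)&(q[:,2]<48)];print(n,rect(q),len(q),q[:,2].max())
    s=np.s_[v-30:v+31,u-30:u+31]
    cv2.imwrite(f"pics/c_{n}.png",cv2.resize(p[s],None,fx=5,fy=5,interpolation=2))
cv2.imwrite("pics/crops.png",np.hstack([cv2.imread(f"pics/c_{n}.png") for n in("blue","cream","green")])[:, :])
i=cv2.imread("pics/crops.png");cv2.imwrite("pics/crops.png",cv2.resize(i,(798,266)))
w=manip.camera_model("wrist");s=manip.read_state()
from scipy.spatial.transform import Rotation as R
Rt=R.from_euler("xyz",s["eef_rot"]).as_matrix()
C=-w["R"].T@w["t"];print("cam in tool",Rt.T@(C-s["eef_pos"]),"\n",w["R"]@Rt,w["K"][0,0],w["K"][:2,2])
```

```text
blue (array([475.4, 319.5]), array([38.9, 63.5]), np.float64(1.466)) 185 45.81302350066619
cream (array([563.1, -72.9]), array([49.2, 40.7]), np.float64(0.022)) 188 45.30705690415565
green (array([ 437.5, -295. ]), array([43.6, 26.9]), np.float64(0.4)) 181 45.28493467191555
cam in tool [  73.00206711    0.48727139 -171.57144522] 
 [[ 2.47030130e-04  9.99999904e-01 -3.61777600e-04]
 [-9.67614662e-01  1.47705797e-04 -2.52431862e-01]
 [-2.52431784e-01  4.12419586e-04  9.67614605e-01]] 277.39296741696063 [252.54640582 189.53410104]
```

View pics/crops.png

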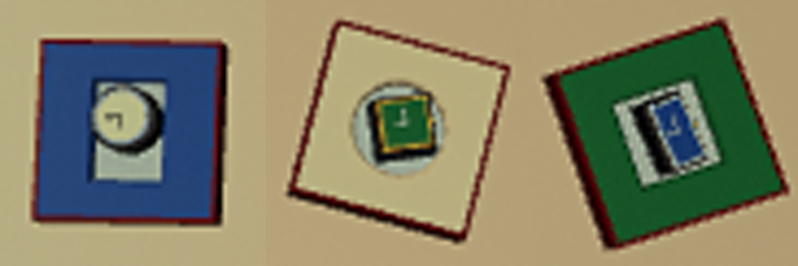

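The crops show the round watch at the far end of the blue cutout, the square watch slightly turned in the cream cutout, and the oblong watch in the green cutout. I'll go over the cream box for a wrist view.

Call:
jog_arm(
  rows=[2.2, 2.87, -0.5, 0, 0, -0.028, 0, 2.2, 2.87, -0.5, 0, 0, -0.028, 0, 2.2, 2.87, -0.5, 0, 0, -0.028, 0, 2.2, 2.87, -0.5, 0, 0, -0.028, 0, 2.2, 2.87, -0.5, 0, 0, -0.028, 0, 2.2, 2.87, -0.5, 0, 0, -0.028, 0, 2.2, 2.87, -0.5, 0, 0, -0.028, 0, 2.2, 2.87, -0.5, 0, 0, -0.028, 0, 2.2, 2.87, -0.5, 0, 0, -0.028, 0, 2.2, 2.87, -0.5, 0, 0, -0.028, 0, 2.2, 2.87, -0.5, 0, 0, -0.028, 0, 2.2, 2.87, -0.5, 0, 0, -0.028, 0, 2.2, 2.87, -0.5, 0, 0, -0.028, 0, 2.2, 2.87, -0.5, 0, 0, -0.028, 0, 2.2, 2.87, -0.5, 0, 0, -0.028, 0, 0, 0, 0, 0, 0, 0, 0, 0, 0, 0, 0, 0, 0, 0],
  newtons=20,
)

```text
clock: 1.52
eef_pos: [552.8, -71.1, 137.6]
eef_rot: [-3.141, 0.002, -0.0]
wrist_force: [-0.8, 0.4, 0.7]
finger_gap: 93.9
finger_force: 0.0
```

```bash
cat >> h.py <<'E'
def wrist(name,lo=27,hi=50,c=None,r=45):
    from cell import manip
    s=manip.read_state();m=manip.camera_model("wrist");p,z=manip.camera("wrist")
    cv2.imwrite(f"pics/{name}.png",p);W=cloud(z,m);W[z==0]=np.nan
    print("tcp",s["eef_pos"].round(1),s["eef_rot"].round(3),"t",s["clock"])
    for a,b,t in((lo,hi,"all"),(lo,35.5-34+lo+7,"holder"),(lo+9,hi,"case")):
        q=W.reshape(-1,3);q=q[(q[:,2]>a)&(q[:,2]<b)&(np.hypot(*(q[:,:2]-c).T)<r)]
        if len(q)>9: print(t,rect(q),len(q),np.percentile(q[:,2],[5,50,95]).round(1))
    return p,z,W
E
python3 - <<'E'
from h import *
wrist("w1",c=np.array([561,-72]))
E
```

```text
tcp [552.8 -71.1 137.6] [-3.141e+00  2.000e-03 -0.000e+00] t 1.5167
all (array([556.3, -73.3]), array([36.1, 35.9]), np.float64(0.159)) 1228 [33.2 41.1 42.5]
holder (array([556.3, -73.3]), array([36.1, 35.9]), np.float64(0.159)) 263 [28.9 34.  35.2]
case (array([556.2, -74.1]), array([31.2, 32.8]), np.float64(0.152)) 957 [40.  41.4 42.5]
```

View pics/w1.png

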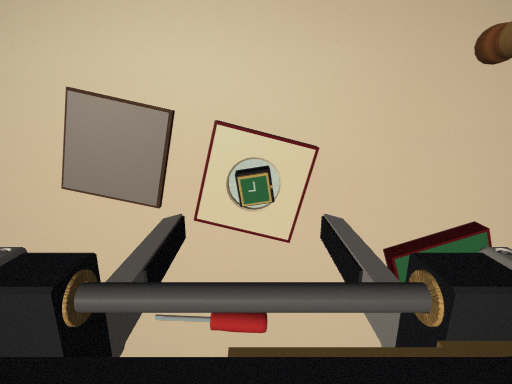

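The wrist view shows the square watch at about (254,189) in the cream cutout, turned 0.157, with the right size and heights. Grasping it now.

Call:
jog_arm(
  rows=[0.35, -0.22, -0.5, 0, 0, 0.08, 0, 0, 0, -1.5, 0, 0, 0.077, 0, 0, 0, -2.0, 0, 0, 0, 0, 0, 0, -2.4, 0, 0, 0, 0, 0, 0, -2.0, 0, 0, 0, 0, 0, 0, -1.4, 0, 0, 0, 0, 0, 0, -0.66, 0, 0, 0, 0, 0, 0, 0, 0, 0, 0, 0, 0, 0, 0, 0, 0, 0, 1, 0, 0, 0, 0, 0, 0, 1, 0, 0, 0, 0, 0, 0, 1, 0, 0, 0, 0, 0, 0, 1, 0, 0, 0, 0, 0, 0, 1, 0, 0, 0, 0, 0, 0, 1],
  newtons=20,
)

```text
clock: 2.73
eef_pos: [556.3, -74.6, 34.2]
eef_rot: [3.141, -0.0, 0.154]
wrist_force: [0.3, 0.8, 0.2]
finger_gap: 57.5
finger_force: 0.0
```

Call:
jog_arm(
  rows=[0, 0, 0, 0, 0, 0, 1, 0, 0, 0, 0, 0, 0, 1, 0, 0, 0, 0, 0, 0, 1, 0, 0, 0, 0, 0, 0, 1, 0, 0, 0, 0, 0, 0, 1, 0, 0, 0, 0, 0, 0, 1, 0, 0, 0.5, 0, 0, 0, 1, 0, 0, 1.2, 0, 0, 0, 1, 0, 0, 2.0, 0, 0, 0, 1, 0, 0, 2.0, 0, 0, 0, 1, 0, 0, 0, 0, 0, 0, 1],
)

```text
clock: 3.65
eef_pos: [558.0, -75.0, 95.6]
eef_rot: [3.139, -0.006, 0.154]
wrist_force: [0.2, 0.6, 0.1]
finger_gap: 35.8
finger_force: 20.0
```

Call:
jog_arm(
  rows=[0.66, 3.08, 0, 0, 0, 0, 1, 0.66, 3.08, 0, 0, 0, 0, 1, 0.66, 3.08, 0, 0, 0, 0, 1, 0.66, 3.08, 0, 0, 0, 0, 1, 0.66, 3.08, 0, 0, 0, 0, 1, 0, 0, -1.5, 0, 0, 0, 1, 0, 0, -1.8, 0, 0, 0, 1, 0, 0, -1.0, 0, 0, 0, 1, 0, 0, -0.5, 0, 0, 0, 1, 0, 0, 0, 0, 0, 0, 1, 0, 0, 0, 0, 0, 0, 1],
)

```text
clock: 4.57
eef_pos: [589.4, 79.1, 43.3]
eef_rot: [3.142, -0.0, 0.153]
wrist_force: [0.5, -0.6, -1.2]
finger_gap: 35.6
finger_force: 20.0
```

Call:
jog_arm(
  rows=[0, 0, -0.7, 0, 0, 0, 1, 0, 0, -0.4, 0, 0, 0, 1, 0, 0, -0.15, 0, 0, 0, 1, 0, 0, 0, 0, 0, 0, 1, 0, 0, 0, 0, 0, 0, 1],
)

```text
clock: 4.98
eef_pos: [589.2, 79.4, 30.4]
eef_rot: [-3.142, -0.0, 0.154]
wrist_force: [-0.1, 0.1, -0.1]
finger_gap: 35.9
finger_force: 20.0
```

Call:
jog_arm(
  rows=[0, 0, 0, 0, 0, 0, 0, 0, 0, 0, 0, 0, 0, 0, 0, 0, 0, 0, 0, 0, 0, 0, 0, 0, 0, 0, 0, 0, 0, 0, 0, 0, 0, 0, 0, 0, 0, 1.0, 0, 0, 0, 0, 0, 0, 3.0, 0, 0, 0, 0, 0, 0, 3.5, 0, 0, 0, 0, -1.49, 3.41, 3.5, 0, 0, 0, 0, -1.49, 3.41, 0, 0, 0, 0, 0, -1.49, 3.41, 0, 0, 0, 0, 0, -1.49, 3.41, 0, 0, 0, 0, 0, -1.49, 3.41, 0, 0, 0, 0, 0, -1.49, 3.41, 0, 0, 0, 0, 0, -1.49, 3.41, 0, 0, 0, 0, 0, 0, 0, 0, 0, 0, 0, 0, 0, 0, 0, 0, 0, 0, 0],
)

```text
clock: 6.4
eef_pos: [486.8, 313.2, 134.6]
eef_rot: [-3.141, -0.001, 0.157]
wrist_force: [0.1, 0.1, 0.5]
finger_gap: 93.9
finger_force: 0.0
```

Run:
```python
from h import *
p,z,W=wrist("w2",c=np.array([490,318]))
q=W.reshape(-1,3);d=np.hypot(*(q[:,:2]-[483,318]).T)
print("box",rect(q[(q[:,2]>18)&(q[:,2]<26)&(d<82)]))
h=q[(q[:,2]>29)&(q[:,2]<45)&(d<45)];print(cv2.minEnclosingCircle(h[:,:2].astype(np.float32)))
```

```text
tcp [486.8 313.2 134.6] [-3.141e+00 -1.000e-03  1.570e-01] t 6.4
all (array([488.8, 316.2]), array([39.6, 39.6]), np.float64(0.398)) 1206 [33.3 41.1 42.4]
holder (array([488.8, 316.2]), array([39.6, 39.6]), np.float64(0.398)) 280 [30.1 34.1 35.3]
case (array([488.5, 316.1]), array([33.9, 33.4]), np.float64(0.615)) 918 [40.  41.4 42.5]
box (array([482.5, 316.4]), array([110.4, 110.4]), np.float64(0.007))
((488.3551940917969, 316.3326416015625), 20.266937255859375)
```

View pics/w2.png

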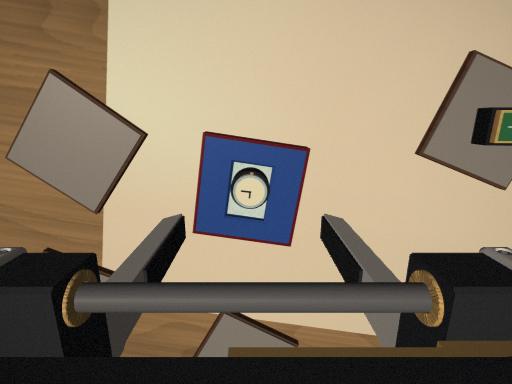

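The wrist view shows the round watch at about (250,190) in the blue cutout, and the square watch sitting on the real pad at the right. Grasping the round one.

Call:
jog_arm(
  rows=[0.17, 0.3, -0.5, 0, 0, 0, 0, 0, 0, -1.5, 0, 0, 0, 0, 0, 0, -2.5, 0, 0, 0, 0, 0, 0, -2.5, 0, 0, 0, 0, 0, 0, -1.8, 0, 0, 0, 0.2, 0, 0, -1.0, 0, 0, 0, 0.3, 0, 0, -0.3, 0, 0, 0, 0.4, 0, 0, 0, 0, 0, 0, 0.4, 0, 0, 0, 0, 0, 0, 0.4, 0, 0, 0, 0, 0, 0, 0.4],
)

```text
clock: 7.28
eef_pos: [490.0, 315.0, 34.1]
eef_rot: [-3.141, -0.002, 0.154]
wrist_force: [-0.1, -0.2, -0.4]
finger_gap: 58.4
finger_force: 0.0
```

Call:
jog_arm(
  rows=[0, 0, 0, 0, 0, 0, 1, 0, 0, 0, 0, 0, 0, 1, 0, 0, 0, 0, 0, 0, 1, 0, 0, 0, 0, 0, 0, 1, 0, 0, 0, 0, 0, 0, 1, 0, 0, 0, 0, 0, 0, 1, 0, 0, 0.5, 0, 0, 0, 1, 0, 0, 1.5, 0, 0, 0, 1, 0, 0, 2.5, 0, 0, 0, 1, 0, 0, 2.0, 0, 0, 0, 1, 0, 0, 0, 0, 0, 0, 1, 0, 0, 0, 0, 0, 0, 1],
)

```text
clock: 8.28
eef_pos: [489.6, 315.0, 98.6]
eef_rot: [-3.141, -0.002, 0.154]
wrist_force: [-0.0, 0.2, -0.7]
finger_gap: 39.4
finger_force: 20.0
```

Call:
jog_arm(
  rows=[0.67, -3.87, 0, 0, 0, 0, 1, 0.67, -3.87, 0, 0, 0, 0, 1, 0.67, -3.87, 0, 0, 0, 0, 1, 0.67, -3.87, 0, 0, 0, 0, 1, 0.67, -3.87, 0, 0, 0, 0, 1, 0.67, -3.87, 0, 0, 0, 0, 1, 0.67, -3.87, 0, 0, 0, 0, 1, 0.67, -3.87, 0, 0, 0, 0, 1, 0.67, -3.87, 0, 0, 0, 0, 1, 0.67, -3.87, 0, 0, 0, 0, 1, 0, 0, 0, 0, 0, 0, 1, 0, 0, 0, 0, 0, 0, 1, 0, 0, 0, 0, 0, 0, 1],
)

```text
clock: 9.37
eef_pos: [555.7, -71.7, 96.7]
eef_rot: [-3.141, 0.002, 0.154]
wrist_force: [0.1, 0.5, -0.7]
finger_gap: 39.1
finger_force: 20.0
```

Run:
```python
from h import *
p,z,W=wrist("w3",c=np.array([557,-71]))
q=W.reshape(-1,3);d=np.hypot(*(q[:,:2]-[557,-71]).T)
b=q[(q[:,2]>18)&(q[:,2]<26)&(d<82)];print("box",rect(b),len(b))
np.save("W3.npy",W)
```

```text
tcp [555.7 -71.7  96.7] [-3.141e+00  2.000e-03  1.540e-01] t 9.3667
box (array([556.1, -72.9]), array([110.3, 110.5]), np.float64(1.321)) 7946
```

View pics/w3.png

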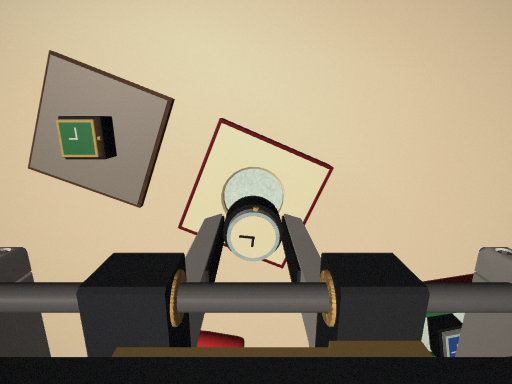

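The round watch is held upright over the cream cutout (cutout at about (253,190)). Lowering it.

Call:
jog_arm(
  rows=[0.17, -0.05, -1.0, 0, 0, 0, 1, 0, 0, -1.8, 0, 0, 0, 1, 0, 0, -1.5, 0, 0, 0, 1, 0, 0, -1.0, 0, 0, 0, 1, 0, 0, -0.5, 0, 0, 0, 1, 0, 0, -0.3, 0, 0, 0, 1, 0, 0, 0, 0, 0, 0, 1, 0, 0, 0, 0, 0, 0, 1],
)

```text
clock: 10.08
eef_pos: [558.3, -72.6, 37.4]
eef_rot: [3.141, -0.001, 0.154]
wrist_force: [0.7, 0.0, -1.0]
finger_gap: 39.0
finger_force: 20.0
```

Call:
jog_arm(
  rows=[0, 0, -0.2, 0, 0, 0, 1, 0, 0, -0.07, 0, 0, 0, 1, 0, 0, 0, 0, 0, 0, 1, 0, 0, 0, 0, 0, 0, 0, 0, 0, 0, 0, 0, 0, 0, 0, 0, 0, 0, 0, 0, 0, 0, 0, 0, 0, 0, 0, 0, 0, 0, 0, 0, 0, 0],
)

```text
invalid input
```

Call:
jog_arm(
  rows=[0, 0, 1.0, 0, 0, 0, 0, 0, 0, 3.0, 0, 0, 0, 0, 0, 0, 3.5, 0, 0, 0, 0, -1.7, -3.23, 2.5, 0, 0, 0.035, 0, -1.7, -3.23, 0, 0, 0, 0.035, 0, -1.7, -3.23, 0, 0, 0, 0.035, 0, -1.7, -3.23, 0, 0, 0, 0.035, 0, -1.7, -3.23, 0, 0, 0, 0.035, 0, -1.7, -3.23, 0, 0, 0, 0.035, 0, -1.7, -3.23, 0, 0, 0, 0.035, 0, 0, 0, 0, 0, 0, 0, 0, 0, 0, 0, 0, 0, 0, 0],
)

```text
clock: 11.08
eef_pos: [439.4, -298.4, 136.8]
eef_rot: [3.14, -0.001, 0.396]
wrist_force: [1.0, 0.7, 0.5]
finger_gap: 94.0
finger_force: 0.0
```

Run:
```python
from h import *
p,z,W=wrist("w4",c=np.array([438,-297]))
q=W.reshape(-1,3);d=np.hypot(*(q[:,:2]-[438,-298]).T)
b=q[(q[:,2]>18)&(q[:,2]<26)&(d<82)];print("box",rect(b),len(b))
```

```text
tcp [ 439.4 -298.4  136.8] [ 3.14e+00 -1.00e-03  3.96e-01] t 11.0833
all (array([ 436.7, -297.1]), array([44.3, 25.6]), np.float64(0.398)) 1076 [33.4 41.1 42.4]
holder (array([ 436.7, -297.1]), array([44.3, 25.6]), np.float64(0.398)) 250 [28.7 34.1 35.1]
case (array([ 437.4, -298.4]), array([39.9, 22.2]), np.float64(0.387)) 822 [40.  41.4 42.5]
box (array([ 437.1, -299.4]), array([110.3, 110.4]), np.float64(0.335)) 8101
```

View pics/w4.png

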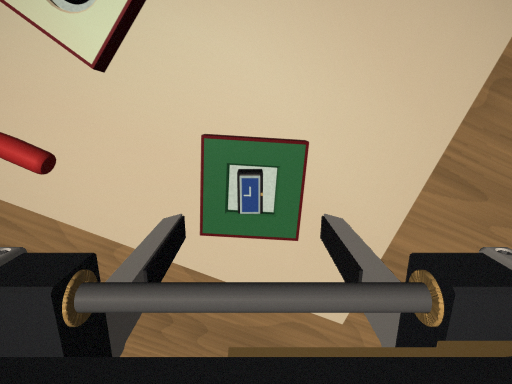

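One of my calls had a malformed row list and was refused, so the fingers opened while the arm was already lifting. I need to check that the round watch landed properly in the cream box.

Run:
```python
from h import *;from cell import manip
p,z=manip.camera("top");m=manip.camera_model("top");W=cloud(z,m)
q=W[140:210,285:355].reshape(-1,3);q=q[(q[:,2]>29)&(q[:,2]<60)&(np.hypot(*(q[:,:2]-[557,-71]).T)<50)]
print(rect(q),len(q),np.percentile(q[:,2],[5,50,95,100]))
d=np.hypot(*(W[...,:2]-[557,-71]).transpose(2,0,1));f=q[q[:,2]>39]
print(f.mean(0),np.linalg.lstsq(np.c_[f[:,:2]-f[:,:2].mean(0),np.ones(len(f))],f[:,2],rcond=None)[0])
cv2.imwrite("pics/t2.png",cv2.resize(p[140:215,280:355],None,fx=7,fy=7,interpolation=2))
```

```text
(array([557.3, -71.2]), array([37.8, 37.1]), np.float64(0.002)) 183 [31.83361799 39.71801962 43.36646765 46.21315719]
[556.80456478 -71.38504966  41.24706271] [-1.11115210e-02  2.32792468e-02  4.12470627e+01]
```

View pics/t2.png

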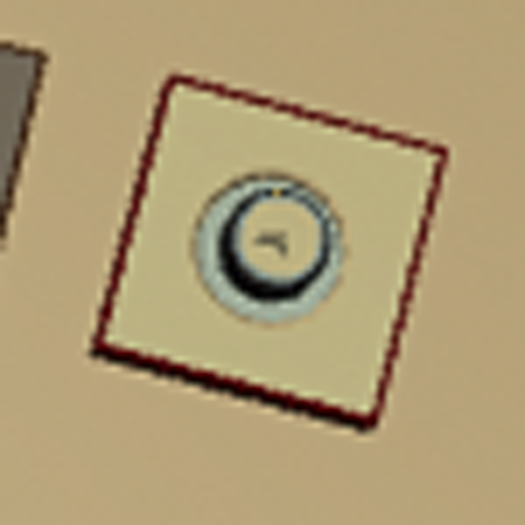

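The round watch sits upright and centred in the cream cutout (crop centre about (275,240)), with its dial at 41 mm and level. I'll continue with the oblong watch, which the wrist view shows at (250,191) in the green cutout.

Call:
jog_arm(
  rows=[-0.25, 0.1, -0.5, 0, 0, 0, 0, 0, 0, -1.5, 0, 0, 0, 0, 0, 0, -2.5, 0, 0, 0, 0.2, 0, 0, -2.5, 0, 0, 0, 0.3, 0, 0, -1.8, 0, 0, 0, 0.4, 0, 0, -1.1, 0, 0, 0, 0.4, 0, 0, -0.4, 0, 0, 0, 0.4, 0, 0, 0, 0, 0, 0, 0.4, 0, 0, 0, 0, 0, 0, 0.4],
)

```text
clock: 11.93
eef_pos: [438.0, -295.9, 33.3]
eef_rot: [3.141, -0.001, 0.399]
wrist_force: [0.7, -0.5, -0.3]
finger_gap: 56.7
finger_force: 0.0
```

Call:
jog_arm(
  rows=[0, 0, 0, 0, 0, 0, 1, 0, 0, 0, 0, 0, 0, 1, 0, 0, 0, 0, 0, 0, 1, 0, 0, 0, 0, 0, 0, 1, 0, 0, 0, 0, 0, 0, 1, 0, 0, 0, 0, 0, 0, 1, 0, 0, 0, 0, 0, 0, 1, 0, 0, 0, 0, 0, 0, 1, 0, 0, 0.5, 0, 0, 0, 1, 0, 0, 1.5, 0, 0, 0, 1, 0, 0, 2.5, 0, 0, 0, 1, 0, 0, 2.5, 0, 0, 0, 1, 0, 0, 0, 0, 0, 0, 1, 0, 0, 0, 0, 0, 0, 1],
)

```text
clock: 13.1
eef_pos: [437.9, -296.2, 103.4]
eef_rot: [3.14, -0.001, 0.399]
wrist_force: [0.8, -0.2, -1.7]
finger_gap: 25.5
finger_force: 20.0
```

Call:
jog_arm(
  rows=[0.26, 3.61, 0, 0, 0, -0.0229, 1, 0.26, 3.61, 0, 0, 0, -0.0229, 1, 0.26, 3.61, 0, 0, 0, -0.0229, 1, 0.26, 3.61, 0, 0, 0, -0.0229, 1, 0.26, 3.61, 0, 0, 0, -0.0229, 1, 0.26, 3.61, 0, 0, 0, -0.0229, 1, 0.26, 3.61, 0, 0, 0, -0.0229, 1, 0.26, 3.61, 0, 0, 0, -0.0229, 1, 0.26, 3.61, 0, 0, 0, -0.0229, 1, 0.26, 3.61, 0, 0, 0, -0.0229, 1, 0.26, 3.61, 0, 0, 0, -0.0229, 1, 0.26, 3.61, 0, 0, 0, -0.0229, 1, 0.26, 3.61, 0, 0, 0, -0.0229, 1, 0.26, 3.61, 0, 0, 0, -0.0229, 1, 0.26, 3.61, 0, 0, 0, -0.0229, 1, 0.26, 3.61, 0, 0, 0, -0.0229, 1, 0.26, 3.61, 0, 0, 0, -0.0229, 1, 0, 0, 0, 0, 0, 0, 1, 0, 0, 0, 0, 0, 0, 1, 0, 0, 0, 0, 0, 0, 1],
)

```text
clock: 14.77
eef_pos: [481.1, 317.1, 101.1]
eef_rot: [3.14, 0.002, 0.01]
wrist_force: [0.0, -0.2, -1.1]
finger_gap: 25.6
finger_force: 20.0
```

Run:
```python
from h import *
p,z,W=wrist("w5",c=np.array([483,317]))
q=W.reshape(-1,3);d=np.hypot(*(q[:,:2]-[483,317]).T)
b=q[(q[:,2]>18)&(q[:,2]<26)&(d<82)];print("box",rect(b),len(b))
t=q[(q[:,2]>106)&(q[:,2]<116)&(d<30)];print("dial",rect(t) if len(t) else 0,len(t))
```

```text
tcp [481.1 317.1 101.1] [3.14e+00 2.00e-03 1.00e-02] t 14.7667
box (array([482.5, 316.4]), array([110.4, 110.3]), np.float64(0.009)) 8039
dial (array([482.1, 320.7]), array([44.6, 43.7]), np.float64(1.121)) 2238
```

Call:
jog_arm(
  rows=[0.3, -0.05, -1.0, 0, 0, 0, 1, 0, 0, -2.0, 0, 0, 0, 1, 0, 0, -1.6, 0, 0, 0, 1, 0, 0, -1.0, 0, 0, 0, 1, 0, 0, -0.5, 0, 0, 0, 1, 0, 0, -0.3, 0, 0, 0, 1, 0, 0, 0, 0, 0, 0, 1, 0, 0, 0, 0, 0, 0, 1, 0, 0, 0, 0, 0, 0, 1],
)

```text
clock: 15.57
eef_pos: [485.1, 317.5, 39.2]
eef_rot: [-3.141, -0.001, 0.009]
wrist_force: [-0.1, -0.4, -0.9]
finger_gap: 25.9
finger_force: 20.0
```

Call:
jog_arm(
  rows=[0, 0, -0.3, 0, 0, 0, 1, 0, 0, -0.2, 0, 0, 0, 1, 0, 0, 0, 0, 0, 0, 1, 0, 0, 0, 0, 0, 0, 1],
)

```text
clock: 15.9
eef_pos: [484.6, 317.3, 33.4]
eef_rot: [3.141, 0.0, 0.01]
wrist_force: [0.3, 0.1, -1.0]
finger_gap: 25.6
finger_force: 20.0
```

Release and lift.

Call:
jog_arm(
  rows=[0, 0, 0, 0, 0, 0, 0, 0, 0, 0, 0, 0, 0, 0, 0, 0, 0, 0, 0, 0, 0, 0, 0, 0, 0, 0, 0, 0, 0, 0, 0, 0, 0, 0, 0, 0, 0, 0, 0, 0, 0, 0, 0, 0, 1.0, 0, 0, 0, 0, 0, 0, 3.0, 0, 0, 0, 0, 0, 0, 3.5, 0, 0, 0, 0, 0, 0, 2.5, 0, 0, 0, 0, 0, 0, 0, 0, 0, 0, 0, 0, 0, 0, 0, 0, 0, 0],
)

```text
clock: 16.9
eef_pos: [485.2, 317.6, 135.3]
eef_rot: [-3.14, -0.003, 0.009]
wrist_force: [0.4, 0.7, -0.8]
finger_gap: 93.8
finger_force: 0.0
```

Run:
```python
from h import *
p,z,W=wrist("w6",c=np.array([483,317]))
```

```text
tcp [485.2 317.6 135.3] [-3.14e+00 -3.00e-03  9.00e-03] t 16.9
all (array([483.9, 316.7]), array([43.5, 25. ]), np.float64(0.014)) 1081 [33.4 41.1 42.5]
holder (array([483.9, 316.7]), array([43.5, 25. ]), np.float64(0.014)) 226 [28.4 34.  35. ]
case (array([483.5, 315.5]), array([40.7, 22.3]), np.float64(0.004)) 845 [39.9 41.4 42.5]
```

View pics/w6.png

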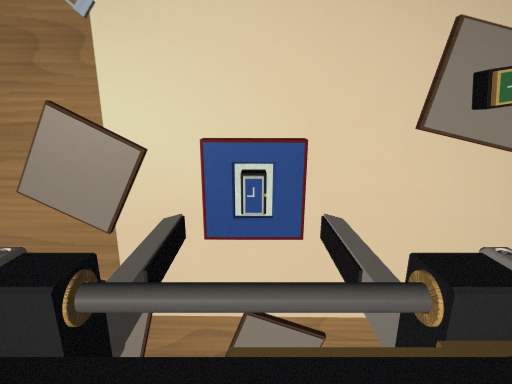

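The oblong watch is at (253,193), flat and lined up in the blue cutout (1 mm off centre, 0.005 rad). Going to the square watch.

Call:
jog_arm(
  rows=[1.49, -3.4, 0, 0, 0, 0.0207, 0, 1.49, -3.4, 0, 0, 0, 0.0207, 0, 1.49, -3.4, 0, 0, 0, 0.0207, 0, 1.49, -3.4, 0, 0, 0, 0.0207, 0, 1.49, -3.4, 0, 0, 0, 0.0207, 0, 1.49, -3.4, 0, 0, 0, 0.0207, 0, 1.49, -3.4, 0, 0, 0, 0.0207, 0, 0, 0, 0, 0, 0, 0, 0, 0, 0, 0, 0, 0, 0, 0],
)

```text
clock: 17.7
eef_pos: [588.7, 77.6, 131.8]
eef_rot: [-3.141, 0.003, 0.151]
wrist_force: [-0.3, 0.5, 0.1]
finger_gap: 93.9
finger_force: 0.0
```

Run:
```python
from h import *
p,z,W=wrist("w7",lo=22,hi=46,c=np.array([589,79]))
```

```text
tcp [588.7  77.6 131.8] [-3.141e+00  3.000e-03  1.510e-01] t 17.7
all (array([589.9,  79. ]), array([35.3, 35.4]), np.float64(0.157)) 1222 [29.3 37.1 38.5]
holder (array([589.9,  79. ]), array([35.3, 35.4]), np.float64(0.157)) 197 [24.5 29.6 30.4]
case (array([591. ,  79.1]), array([33. , 34.6]), np.float64(0.122)) 991 [33.5 37.3 38.6]
```

Call:
jog_arm(
  rows=[0.1, 0.14, -0.5, 0, 0, 0, 0, 0, 0, -1.5, 0, 0, 0, 0, 0, 0, -2.5, 0, 0, 0, 0.2, 0, 0, -2.5, 0, 0, 0, 0.3, 0, 0, -1.8, 0, 0, 0, 0.4, 0, 0, -1.1, 0, 0, 0, 0.4, 0, 0, -0.3, 0, 0, 0, 0.4, 0, 0, 0, 0, 0, 0, 0.4, 0, 0, 0, 0, 0, 0, 0.4],
)

```text
clock: 18.5
eef_pos: [590.4, 81.2, 32.3]
eef_rot: [3.142, -0.001, 0.155]
wrist_force: [-0.2, -0.5, 0.1]
finger_gap: 56.9
finger_force: 0.0
```

Call:
jog_arm(
  rows=[0, 0, 0, 0, 0, 0, 1, 0, 0, 0, 0, 0, 0, 1, 0, 0, 0, 0, 0, 0, 1, 0, 0, 0, 0, 0, 0, 1, 0, 0, 0, 0, 0, 0, 1, 0, 0, 0, 0, 0, 0, 1, 0, 0, 0, 0, 0, 0, 1],
)

```text
clock: 19.08
eef_pos: [590.3, 80.7, 32.0]
eef_rot: [3.142, -0.001, 0.154]
wrist_force: [-1.3, -0.8, 6.1]
finger_gap: 35.6
finger_force: 20.0
```

Call:
jog_arm(
  rows=[0, 0, 0.5, 0, 0, 0, 1, 0, 0, 1.5, 0, 0, 0, 1, 0, 0, 2.5, 0, 0, 0, 1, 0, 0, 3.0, 0, 0, 0, 1, 0, 0, 0, 0, 0, 0, 1, 0, 0, 0, 0, 0, 0, 1],
)

```text
clock: 19.58
eef_pos: [590.6, 80.7, 108.0]
eef_rot: [3.141, -0.003, 0.154]
wrist_force: [-0.7, 1.0, -1.3]
finger_gap: 35.7
finger_force: 20.0
```

Call:
jog_arm(
  rows=[-1.27, -3.16, 0, 0, 0, 0.0153, 1, -1.27, -3.16, 0, 0, 0, 0.0153, 1, -1.27, -3.16, 0, 0, 0, 0.0153, 1, -1.27, -3.16, 0, 0, 0, 0.0153, 1, -1.27, -3.16, 0, 0, 0, 0.0153, 1, -1.27, -3.16, 0, 0, 0, 0.0153, 1, -1.27, -3.16, 0, 0, 0, 0.0153, 1, -1.27, -3.16, 0, 0, 0, 0.0153, 1, -1.27, -3.16, 0, 0, 0, 0.0153, 1, -1.27, -3.16, 0, 0, 0, 0.0153, 1, -1.27, -3.16, 0, 0, 0, 0.0153, 1, -1.27, -3.16, 0, 0, 0, 0.0153, 1, 0, 0, 0, 0, 0, 0, 1, 0, 0, 0, 0, 0, 0, 1, 0, 0, 0, 0, 0, 0, 1],
)

```text
clock: 20.83
eef_pos: [437.3, -297.8, 105.6]
eef_rot: [-3.14, 0.001, 0.338]
wrist_force: [0.2, -0.2, -0.6]
finger_gap: 35.6
finger_force: 20.0
```

Run:
```python
from h import *
p,z,W=wrist("w8",lo=88,hi=118,c=np.array([437,-299]))
q=W.reshape(-1,3);d=np.hypot(*(q[:,:2]-[437,-299]).T)
b=q[(q[:,2]>18)&(q[:,2]<26)&(d<82)];print("box",rect(b),len(b))
```

```text
tcp [ 437.3 -297.8  105.6] [-3.14e+00  1.00e-03  3.38e-01] t 20.8333
all (array([ 436.7, -298.9]), array([36.2, 59.4]), np.float64(0.348)) 3471 [ 96.2 110.6 112.7]
holder (array([ 453.2, -292.8]), array([ 1. , 35.1]), np.float64(0.352)) 177 [89.1 92.4 96.1]
case (array([ 436.7, -298.9]), array([36.2, 59.4]), np.float64(0.348)) 3285 [102.2 110.7 112.9]
box (array([ 437.2, -299.3]), array([110.1, 110.2]), np.float64(0.334)) 6872
```

View pics/w8.png

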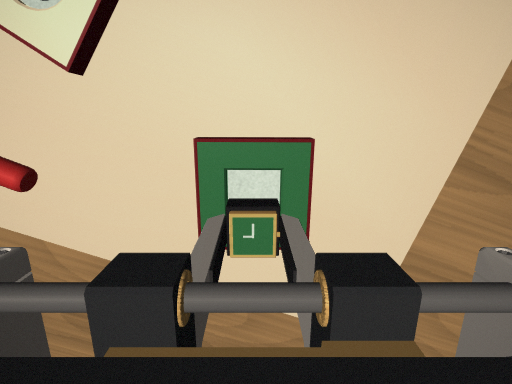

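The square watch is held upright at (253,235), square with the green cutout behind it. Lowering.

Call:
jog_arm(
  rows=[0, -0.05, -1.0, 0, 0, 0, 1, 0, 0, -2.0, 0, 0, 0, 1, 0, 0, -1.6, 0, 0, 0, 1, 0, 0, -1.0, 0, 0, 0, 1, 0, 0, -0.5, 0, 0, 0, 1, 0, 0, -0.3, 0, 0, 0, 1, 0, 0, 0, 0, 0, 0, 1, 0, 0, 0, 0, 0, 0, 1],
)

```text
clock: 21.55
eef_pos: [437.9, -299.1, 42.9]
eef_rot: [3.141, -0.0, 0.338]
wrist_force: [0.7, 0.1, -1.2]
finger_gap: 35.5
finger_force: 20.0
```

Call:
jog_arm(
  rows=[0, 0, -0.35, 0, 0, 0, 1, 0, 0, -0.22, 0, 0, 0, 1, 0, 0, 0, 0, 0, 0, 1, 0, 0, 0, 0, 0, 0, 1],
)

```text
clock: 21.88
eef_pos: [437.6, -299.0, 36.8]
eef_rot: [-3.142, -0.0, 0.338]
wrist_force: [0.1, 0.2, -0.7]
finger_gap: 35.7
finger_force: 20.0
```

Call:
jog_arm(
  rows=[0, 0, -0.05, 0, 0, 0, 1, 0, 0, 0, 0, 0, 0, 0, 0, 0, 0, 0, 0, 0, 0, 0, 0, 0, 0, 0, 0, 0, 0, 0, 0, 0, 0, 0, 0, 0, 0, 0, 0, 0, 0, 0, 0, 0, 0, 0, 0, 0, 0, 0, 0, 1.0, 0, 0, 0, 0, 0, 0, 3.0, 0, 0, 0, 0, 0, 0, 3.5, 0, 0, 0, 0, 0, 0, 2.5, 0, 0, 0, 0, 0, 0, 0, 0, 0, 0, 0, 0, 0, 0, 0, 0, 0, 0],
)

```text
clock: 22.97
eef_pos: [438.0, -299.3, 138.0]
eef_rot: [3.139, -0.002, 0.338]
wrist_force: [-0.6, 0.4, -0.3]
finger_gap: 94.0
finger_force: 0.0
```

Run:
```python
from h import *;from cell import manip
p,z,W=wrist("w9",c=np.array([437,-299]))
p,z=manip.camera("top");cv2.imwrite("pics/t9.png",p)
```

```text
tcp [ 438.  -299.3  138. ] [ 3.139e+00 -2.000e-03  3.380e-01] t 22.9667
all (array([ 437.4, -299.7]), array([35.4, 35.6]), np.float64(0.348)) 1214 [33.2 41.1 42.4]
holder (array([ 437.4, -299.7]), array([35.4, 35.6]), np.float64(0.348)) 254 [27.9 33.9 35.1]
case (array([ 437.4, -300.9]), array([30.7, 32.6]), np.float64(0.337)) 947 [40.  41.4 42.5]
```

View pics/t9.png

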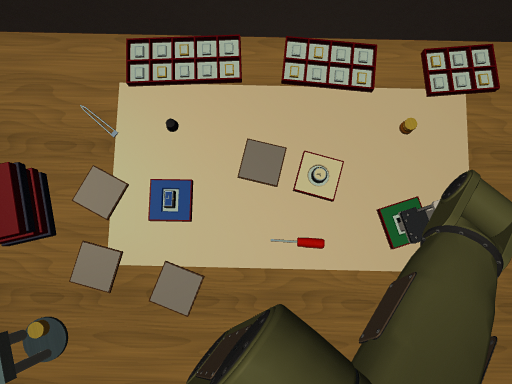

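View pics/w9.png

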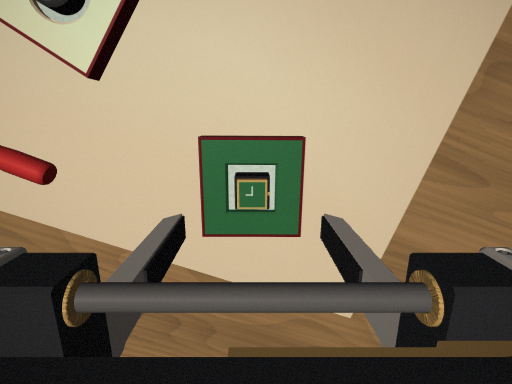

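The top view shows the oblong watch in blue at (171,200) and the round watch in cream at (318,175). The loupe, jar and screwdriver haven't moved. The wrist view shows the square watch at (252,192), flat and lined up in green. The gripper is clear, so I'm handing in.

```bash
python3 -c "
from cell import manip;print(manip.sign_off())"
```

```text
the job is handed in; nothing more can be done
None
```

All three watches lie flat in their own cutouts, the square and oblong ones lined up, the bystanders were left in place, and the job is handed in at about 23 s; one refused call let the round watch drop a short way into its cutout, but a check showed it upright and centred.

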